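# Load a sample tray and hold it level over the inspection mirror

## Task

Stand the two little dark oil bottles from the middle of the table, between tray and mirror, upright in the fenced strip of the sample tray, in one neat side-by-side row with the bottle already there, and let go of them. Then lift the loaded tray by its handle, carry it without tipping so that the steel ball stays in its shallow pocket and the bottles keep standing in their row, and bring it over the framed mirror so that its underside can be inspected. Finish while still holding the tray there, level, still, centred over the mirror and about 10 cm above it; leave the other things on the table where they are.

Things in the scene. Friction and masses are not known exactly. Their poses are not given: they have to be found in the camera images.
- tray: White flat sample tray, 230 (x) x 120 (y) x 6 mm, about 0.3 kg, loose on the table. Origin: centre of its underside, which also lies under the middle of the handle; z up. A fenced strip for a row of bottles is at its -x end, a ball pocket at its +x end, and a grey bail handle crosses it in the middle along y. Loaded, it balances at the handle.
- handle (a point): Centre of the tray's grey grip bar: a straight bar 104 mm long along the tray's y, 14 mm thick (x), 20 mm high, its centre 78 mm above the tray's underside, on two steel posts at y = +/-45 mm; axes as the tray's.
- row (a point): Centre of the floor of the fenced strip (6 mm above the tray's underside, 80 mm to -x of the tray's origin; axes as the tray's). The strip is 36 mm (x) by 104 mm (y) inside, with a fence 3 mm thick and 5 mm high all round: room for three bottles side by side along y, about 34 mm apart (y = -34, 0 and +34 mm). One bottle stands at y = +34 mm at the start.
- pocket (a point): Centre of the floor of the ball pocket (80 mm to +x of the tray's origin, 6 mm above its underside): a ring 36 mm inside diameter with a rim only 3 mm high. The ball rolls out over the rim when the tray tips some 35 degrees, or less with a jolt.
- ball_center (a point): Centre of the loose polished steel ball, 28 mm in diameter, 90 g, that lies in the pocket of the tray at the start, its centre 14 mm above the pocket floor.
- bottle_a: Small dark glass oil bottle with black cap, 26 mm across and 60 mm high, about 30 g; origin at the centre of its underside, z up. Its body, the lower 32 mm, is the part to grip and behaves as a 24 mm square block with sides along its x and y axes. This one already stands in the fenced strip at the start.
- bottle_b: The same kind of bottle, standing loose on the table, in the middle between tray and mirror, its x and y axes close to the table's at the start.
- bottle_c: The same kind of bottle, standing loose on the table, its x and y axes close to the table's at the start.
- mirror: Flat inspection mirror in a black frame lying on the table, fixed, 200 (x) x 150 (y) x 8 mm, face 7.5 mm above the table; origin at the centre of its underside. Tray and mirror stand left and right or swapped; midway, beyond the bottles, fixed microscope eyepieces overhang from x = 0.57 m (y -0.10 to 0.10 m): pass in front of them (x about 0.45 m).
- petri_dish: Bystander: round culture dish with lid, 59 mm across, 16 mm high, origin at the centre of its underside. Leave alone.
- pocket_timer: Bystander: small white timer, 70 x 32 x 13 mm, origin at the centre of its underside. Leave alone.
- dye_bottle: Bystander: larger brown bottle with white cap, 46 mm across, 93 mm high, origin at the centre of its underside. Leave alone.
- tally_counter: Bystander: round white hand counter, 66 x 54 x 18 mm, origin at the centre of its underside. Leave alone.

How it is judged:
On the way, in this order (a step that is already met when the one before it is completed fails the run):
1. the three bottles stand upright in the strip of the tray, let go, the tray still on the table and the ball in its pocket (x of bottle_a in the frame of row between -0.013 and 0.013 m and y of bottle_a in the frame of row between -0.046 and 0.046 m and z of bottle_a in the frame of row between -0.005 and 0.005 m and angle between each of bottle_a, bottle_b, bottle_c's own z axis and vertical below 0.12 rad and x of bottle_b in the frame of row between -0.013 and 0.013 m and y of bottle_b in the frame of row between -0.046 and 0.046 m and z of bottle_b in the frame of row between -0.005 and 0.005 m and x of bottle_c in the frame of row between -0.013 and 0.013 m and y of bottle_c in the frame of row between -0.046 and 0.046 m and z of bottle_c in the frame of row between -0.005 and 0.005 m and x of ball_center in the frame of pocket between -0.014 and 0.014 m and y of ball_center in the frame of pocket between -0.014 and 0.014 m and z of ball_center in the frame of pocket between 0.01 and 0.018 m and height (world z) of tray below 0.01 m and contact force between the fingers and bottle_a below 0.05 N and contact force between the fingers and bottle_b below 0.05 N and contact force between the fingers and bottle_c below 0.05 N), for 0.2 s.
2. the loaded tray is lifted clear by its handle (x of bottle_a in the frame of row between -0.013 and 0.013 m and y of bottle_a in the frame of row between -0.046 and 0.046 m and z of bottle_a in the frame of row between -0.005 and 0.005 m and angle between each of bottle_a, bottle_b, bottle_c's own z axis and vertical below 0.12 rad and x of bottle_b in the frame of row between -0.013 and 0.013 m and y of bottle_b in the frame of row between -0.046 and 0.046 m and z of bottle_b in the frame of row between -0.005 and 0.005 m and x of bottle_c in the frame of row between -0.013 and 0.013 m and y of bottle_c in the frame of row between -0.046 and 0.046 m and z of bottle_c in the frame of row between -0.005 and 0.005 m and x of ball_center in the frame of pocket between -0.014 and 0.014 m and y of ball_center in the frame of pocket between -0.014 and 0.014 m and z of ball_center in the frame of pocket between 0.01 and 0.018 m and height (world z) of tray above 0.04 m and contact force between the fingers and tray above 2 N), for 0.2 s.
At the end, for the whole second after the job is handed in: The gripper holds the tray, its centre within 35 mm of the mirror's centre (seen from above), its underside 65 to 155 mm above the table, tilted less than 0.1 rad and still; the ball is in its pocket and all three bottles stand upright in the strip (x of bottle_a in the frame of row between -0.013 and 0.013 m and y of bottle_a in the frame of row between -0.046 and 0.046 m and z of bottle_a in the frame of row between -0.005 and 0.005 m and angle between each of bottle_a, bottle_b, bottle_c's own z axis and vertical below 0.12 rad and x of bottle_b in the frame of row between -0.013 and 0.013 m and y of bottle_b in the frame of row between -0.046 and 0.046 m and z of bottle_b in the frame of row between -0.005 and 0.005 m and x of bottle_c in the frame of row between -0.013 and 0.013 m and y of bottle_c in the frame of row between -0.046 and 0.046 m and z of bottle_c in the frame of row between -0.005 and 0.005 m and x of ball_center in the frame of pocket between -0.014 and 0.014 m and y of ball_center in the frame of pocket between -0.014 and 0.014 m and z of ball_center in the frame of pocket between 0.01 and 0.018 m and horizontal distance between tray and mirror below 0.035 m and height (world z) of tray between 0.065 and 0.155 m and angle between tray's own z axis and vertical below 0.1 rad and linear speed of tray below 0.02 m/s and angular speed of tray below 0.15 rad/s and contact force between the fingers and tray above 2 N and contact force between tray and mirror below 0.05 N); the arm keeps its last pose, push and grip.
It fails at once if the tray is tipped by more than 0.35 rad (angle between tray's own z axis and vertical above 0.35 rad).
It fails at once if the ball leaves its pocket (distance between ball_center and pocket above 0.03 m).
It fails at once if a bystander is moved by more than 25 mm (distance of any of petri_dish, pocket_timer, dye_bottle, tally_counter from where it was at the start of the episode above 0.025 m).
It also fails if it takes over 72 s, if anything falls off the work surface, if the arm or the gripper's body presses on something with over 40 N, if the wrist force passes 120 N, or if a joint passes its speed limit or range.

## Robot

A 6-joint arm with a two-finger parallel gripper is mounted at the origin on a cart in front of the work surface, level with it; the furniture and walls round the work are solid. World frame = base frame: x ahead of the robot, y to its left, z up, the work surface at z = 0. Lengths are in m, angles in rad, forces in N, time in s.
With the tool pointing down it reaches from about 0.325 to 0.775 m from the base axis. Payload 5.5 kg.
Tool frame: the origin (TCP) lies between the finger pads; the fingertips stand 11 mm ahead of it and the grasp point (between the pads) lies 8 mm behind it; z points along the fingers, y is the line along which they close (so a half turn about z gives the same grasp; the last joint's range is limited). The gripper opens to 85 mm and grips with 20 to 120 N. Pads are 22 mm wide; open, the fingers measure 114 mm over their backs; the gripper's body (76 mm by 85 mm) begins 54 mm behind the grasp point. The pads swing forward as they close: fully open they stand 13 mm farther back than shut.
Start: joints at [-1.387, 0.091, 1.231, -0, 1.82, -0.057], TCP at [0.143, -0.583, 0.242] pointing down, gripper open.
Joint ranges: [-2.87, 2.87], [-0.86, 2.18], [0.17, 2.46], [-1.51, 4.65], [0.06, 2.69], [-2.65, 2.65]. Speed limits (rad/s): [2.57, 2.57, 3.01, 3.14, 3.14, 3.14].

## Interface

Orientations are given as a 3x3 rotation matrix whose columns are the frame's x, y, z axes.
In Python, from plant import ctrl gives the robot as it stands. The module is installed in compiled form; this text tells all that it offers.
- The arm moves only by the tool arm_command, never from a script. Its argument "motion" is a list of rows, each a list of 3 entries, a list of its own where there are three numbers: the shift along the tool's x, y, z in units of 50 mm (1.0 is 50 mm), then the turn, a rotation vector about the tool's x, y, z in units of 8 degrees (1.0 is 8 degrees), then the closure, from -1 (fully open) to 1 (shut). A call has 1 to 8 rows; each row shifts and turns the commanded pose from where the row before left it, along the tool's axes as they then stand; what a row does not reach is not made up. A row lasts 1/10 s, in which the tool goes at most 50 mm and 8.59 degrees, less where a joint would pass 70% of its speed; a pose out of reach is approached as far as the arm can. A call is refused whole if a number of a shift passes 1 or a number of a turn 1, either way. A call with a gripper value outside its range is refused whole. The fingers move at their own pace and stop on an object; the grip force is fixed at half the most. Time passes only in rows, so rows that do not move let the fingers close. It gives the time, the measured TCP pose, the force, the opening and the grip force at its end, in the units of the state.
- ctrl.observe(): the state, without advancing time (a new reading comes with each control period).
- ctrl.snapshot(name): name is "scene" or "top" or "wrist"; returns a dict with "frame" (480x640x3 uint8, red, green, blue), "fov_y" (degrees; the focal length in pixels is half the picture's height over the tangent of half this angle, whatever the lens; pixels are square), "cx", "cy" (the principal point, pixels), "R" (3x3) and "t" (3): a world point X has camera coordinates R X + t. Camera axes: x right, y down, z forward; pixel columns grow to the right and rows downward; lengths in m; the calibration is good to about 2 mm. The wrist camera is an equidistant fisheye: a pixel r from the principal point sees the ray r / f radians off the axis. A picture is of the moment at which its call begins. There is no depth.
- ctrl.sign_off(): hands the job in; it is judged then, once.
The state is a dict: "time": time; "joint_pos": joint angles; "qvel": joint speeds; "tau": joint torques, N m; "ee_pos": TCP position; "ee_rot": TCP orientation; "ft_force": force on the tool from outside, world axes, zero at the start; "moment": the same for the moment, N m; "opening": finger opening in m; "finger_force": force on a finger pad.
Only numpy, scipy, OpenCV 4.12 (cv2) and the standard library are available. Lean on these libraries where they do the work, as an engineer would, in place of code of your own. Each camera call takes 0.05 s, during which the arm holds its last target. There are 200 camera calls.

## Working session

There is one attempt and no reset: what is moved stays moved. The work goes in short steps, Python scripts to look and compute and a tool call to move; the robot and the scene stay as the last step left them, time stands still between calls to the robot, and variables do not carry over. Pictures are saved under pics/ and viewed, at most 10 in all, crops included, and the job is handed in when it is done.

Besides the shell and the picture viewer there is one more tool, called as name(argument=value, ...) on one line, values as JSON. arm_command: Moves the arm, as the interface text tells. Its arguments: {"type":"object","properties":{"motion":{"type":"array","items":{"type":"array"}}},"required":["motion"]}

```bash
mkdir -p pics
cat > h.py <<'E'
import numpy as np, cv2
from plant import ctrl
def snap(n,f):
    s=ctrl.snapshot(n); cv2.imwrite('pics/'+f,cv2.cvtColor(s['frame'],cv2.COLOR_RGB2BGR))
    np.savez('pics/'+f+'.npz',**{k:np.array(v) for k,v in s.items()}); return s
def px2w(f,u,v,z,fish=False):
    s=np.load('pics/'+f+'.npz'); F=240/np.tan(np.radians(float(s['fov_y']))/2)
    x,y=u-s['cx'],v-s['cy']
    if fish:
        r=np.hypot(x,y)+1e-9; a=r/F; d=np.array([x/r*np.sin(a),y/r*np.sin(a),np.cos(a)])
    else: d=np.array([x/F,y/F,1])
    R=s['R']; c=-R.T@s['t']; d=R.T@d
    return c+d*(z-c[2])/d[2]
E
python3 - <<'E'
from h import *
snap('top','top.png');s=snap('scene','scene.png')
o=ctrl.observe();print(o['ee_pos'],o['ee_rot'],o['opening'])
E
```

```text
[ 0.14306231 -0.58246003  0.2412393 ] [[ 9.71141902e-01  2.38502172e-01 -3.45608995e-04]
 [ 2.38502408e-01 -9.71140317e-01  1.75677358e-03]
 [ 8.33594869e-05 -1.78850502e-03 -9.99998397e-01]] 0.08544459051386731
```

View pics/top.png

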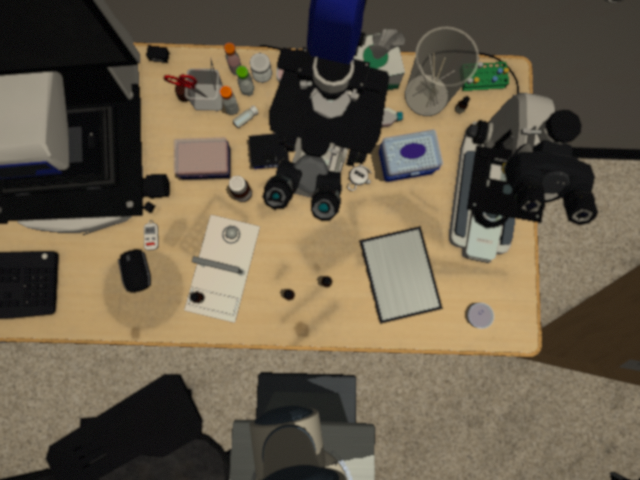

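View pics/scene.png

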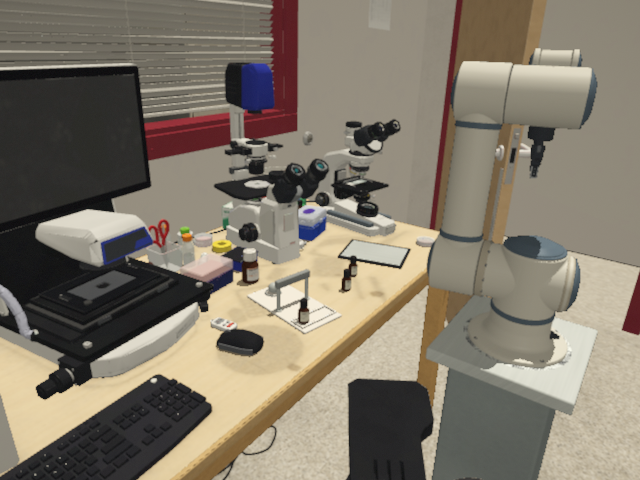

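The top picture shows the tray (centre about 222,268; ball at 231,233; bottle_a at 197,297), two loose bottles (288,294) and (325,281), and the mirror (400,274). I'll enlarge that area.

Run:
```python
from h import *
im=cv2.imread('pics/top.png')[205:330,180:350]
cv2.imwrite('pics/c1.png',cv2.resize(im,None,fx=4.7,fy=4.7,interpolation=cv2.INTER_CUBIC))
s=np.load('pics/top.png.npz');print(s['fov_y'],-s['R'].T@s['t'])
```

```text
53.94080836801822 [ 0.40442318 -0.01006376  1.09853921]
```

View pics/c1.png

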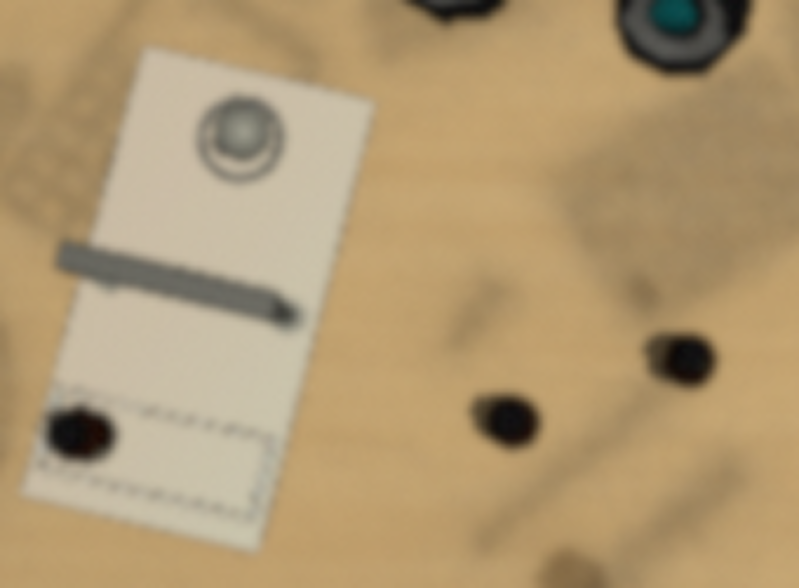

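The crop shows the tray corners (145,47), (375,100), (258,550), (22,492). The loose bottles are the dark blobs at (508,420) and (688,360). The mirror's frame corners in the full picture are about (360,240), (424,228), (441,309), (381,321).

Run:
```python
from h import *
def c(u,v,z): return px2w('top.png',180+u/4.7-.4,205+v/4.7-.4,z)
T=np.array([c(*p,.006) for p in [(145,47),(375,100),(258,550),(22,492)]])
def rect(T,n):
    m=T.mean(0); a=(T[0]+T[1]-T[2]-T[3])/2; b=(T[0]+T[3]-T[1]-T[2])/2
    print(n,m[:2].round(4),'len',np.linalg.norm(a),np.linalg.norm(b),'yaw',np.degrees([np.arctan2(a[1],a[0]),np.arctan2(-b[0],b[1])]))
rect(T,'tray')
H=[c(*p,.088) for p in [(62,255),(275,305)]];print('bar ends',H,sum(H)/2)
M=np.array([px2w('top.png',*p,.008) for p in [(360,240.5),(424,228),(441,309),(381,321)]]);rect(M,'mirror')
for n,p in dict(a=(80,434),b=(508,420),c=(688,360)).items(): print(n,c(*p,.03),c(*p,.06))
print('ball',c(240,133,.02))
```

```text
tray [0.4935 0.2003] len 0.22740907337864374 0.11847456928162879 yaw [-11.78053513 -11.63089026]
bar ends [array([0.50280504, 0.24865301, 0.088     ]), array([0.48289631, 0.15044254, 0.088     ])] [0.49285068 0.19954777 0.088     ]
mirror [ 0.4898 -0.2153] len 0.19146642692622354 0.147652270359236 yaw [13.61918501 12.83883737]
a [0.42291584 0.2493379  0.03      ] [0.42239665 0.24205502 0.06      ]
b [0.43562029 0.04539461 0.03      ] [0.43474441 0.04383758 0.06      ]
c [ 0.46691096 -0.04008235  0.03      ] [ 0.46515657 -0.03923955  0.06      ]
ball [0.57227275 0.18282478 0.02      ]
```

arm_command(motion=[[[0, 0, 0], [0, 0, -1], -1], [[0, 0, 0], [0, 0, -1], -1], [[0, 0, 0], [0, 0, -1], -1], [[0, 0, 0], [0, 0, -1], -1], [[0, 0, 0], [0, 0, -1], -1], [[0, 0, 0], [0, 0, -1], -1], [[0, 0, 0], [0, 0, -1], -1], [[0, 0, 0], [0, 0, -1], -1]])

```text
time: 0.9
ee_pos: [0.1431, -0.5825, 0.2416]
ee_rot: [[0.206, 0.979, -0.0], [0.979, -0.206, 0.001], [0.001, -0.0, -1.0]]
ft_force: [-0.8, 0.6, 0.4]
opening: 0.0854
finger_force: 0.0
```

arm_command(motion=[[[0, 0, 0], [0, 0, -1], -1], [[0, 0, 0], [0, 0, -0.5], -1], [[0.7, 0.7, 0], [0, 0, 0], -1], [[0.7, 0.7, 0], [0, 0, 0], -1], [[0.7, 0.7, 0], [0, 0, 0], -1], [[0.7, 0.7, 0], [0, 0, 0], -1], [[0.7, 0.7, 0], [0, 0, 0], -1], [[0.7, 0.7, 0], [0, 0, 0], -1]])

```text
time: 1.7
ee_pos: [0.3548, -0.3717, 0.2419]
ee_rot: [[0.004, 1.0, -0.0], [1.0, -0.004, 0.0], [0.0, -0.0, -1.0]]
ft_force: [0.7, -0.9, 0.1]
opening: 0.0855
finger_force: 0.0
```

arm_command(motion=[[[0.8, 0.2, 0], [0, 0, 0], -1], [[0.8, 0.2, 0], [0, 0, 0], -1], [[0.8, 0.2, 0], [0, 0, 0], -1], [[0.8, 0.2, 0], [0, 0, 0], -1], [[0.8, 0, 0], [0, 0, 0], -1], [[0.8, 0, 0], [0, 0, 0], -1], [[0.8, 0, 0], [0, 0, 0], -1], [[0.8, 0, 0], [0, 0, 0], -1]])

```text
time: 2.5
ee_pos: [0.3945, -0.052, 0.2419]
ee_rot: [[0.004, 1.0, -0.0], [1.0, -0.004, 0.0], [0.0, -0.0, -1.0]]
ft_force: [0.4, -0.3, 0.3]
opening: 0.0853
finger_force: 0.0
```

arm_command(motion=[[[0.5, 0.5, 0.4], [0, 0, 0], -1], [[0.5, 0.5, 0.4], [0, 0, 0], -1], [[0, 0, 0], [0, 0, 0], -1]])

```text
time: 2.8
ee_pos: [0.4452, -0.001, 0.1981]
ee_rot: [[-0.0, 1.0, -0.006], [1.0, 0.0, 0.002], [0.002, -0.006, -1.0]]
ft_force: [-0.8, 0.1, -0.5]
opening: 0.0853
finger_force: 0.0
```

Run:
```python
from h import *
s=snap('wrist','w1.png');print(s['fov_y'],s['R'],-s['R'].T@s['t'],ctrl.observe()['ee_pos'])
```

```text
65.70646984690485 [[ 0.99997569  0.00130229 -0.00685079]
 [ 0.00318505 -0.95924452  0.28255938]
 [-0.0062036  -0.28257433 -0.95922535]] [0.44640965 0.06956316 0.32903325] [ 0.44472394 -0.00237008  0.19971672]
```

View pics/w1.png

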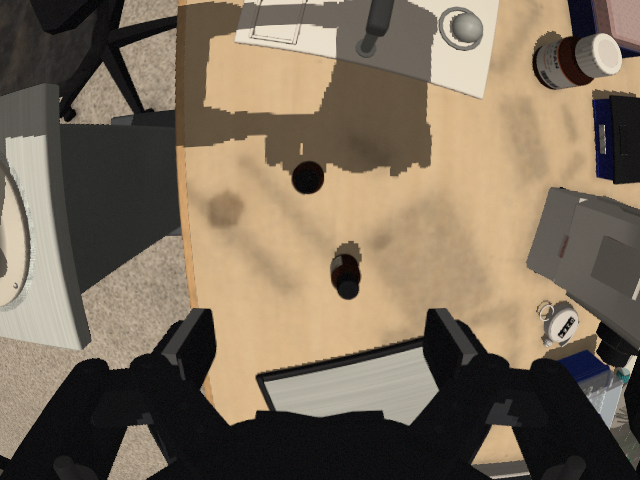

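The wrist picture shows bottle_b from nearly above at (308,178). Bottle_c has its cap at (348,290) and its body around (344,268).

Run:
```python
from h import *
for u,v,z in [(308,178,.035),(308,178,.06),(348,290,.06),(345,272,.03),(482,98,.006),(236,43,.006)]: print(u,v,z,px2w('w1.png',u,v,z,True))
```

```text
308 178 0.035 [0.43566406 0.04095413 0.035     ]
308 178 0.06 [0.43657769 0.04338659 0.06      ]
348 290 0.06 [ 0.46740665 -0.04363768  0.06      ]
345 272 0.03 [ 0.46670588 -0.03951665  0.03      ]
482 98 0.006 [0.59164013 0.11687447 0.006     ]
236 43 0.006 [0.37166681 0.16078075 0.006     ]
```

arm_command(motion=[[[0.45, -0.09, 0], [0, 0, 0], -1], [[0.46, -0.09, 0.4], [0, 0, 0], -1], [[0, 0, 0.8], [0, 0, 0], -1], [[0, 0, 0.8], [0, 0, 0], -1], [[0, 0, 0.6], [0, 0, 0], -1], [[0, 0, 0], [0, 0, 0], -1], [[0, 0, 0], [0, 0, 0], -1]])

```text
time: 3.55
ee_pos: [0.4364, 0.0412, 0.0734]
ee_rot: [[0.004, 1.0, 0.0], [1.0, -0.004, -0.0], [-0.0, 0.0, -1.0]]
ft_force: [0.7, -0.5, 0.7]
opening: 0.0853
finger_force: 0.0
```

Run:
```python
from h import *
snap('wrist','w2.png');print(ctrl.observe()['ee_pos'])
```

```text
[0.43723146 0.04126492 0.07461436]
```

View pics/w2.png

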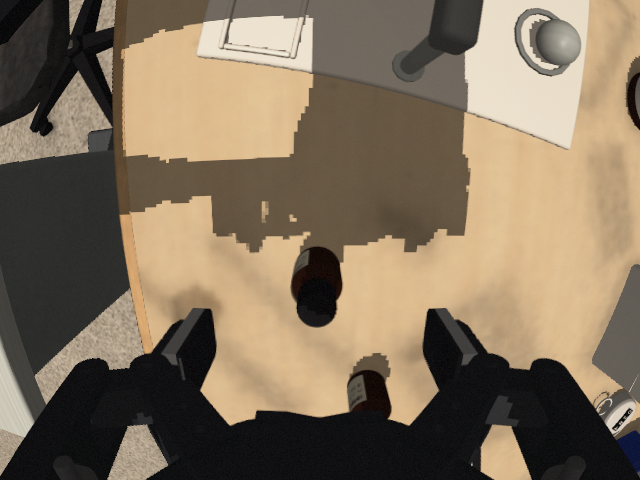

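The bottle's cap is at (316,303) and its body at (317,280), between the fingers. The tray corners show at (570,149) and (197,55).

Run:
```python
from h import *
for u,v,z in [(316,303,.06),(317,278,.02),(570,149,.006),(197,55,.006),(408,66,.006),(220,46,.011),(299,57,.011)]: print(u,v,z,px2w('w2.png',u,v,z,True))
```

```text
316 303 0.06 [0.43546489 0.04490935 0.06      ]
317 278 0.02 [0.43564245 0.04094962 0.02      ]
570 149 0.006 [0.59258485 0.11692341 0.006     ]
197 55 0.006 [0.37089129 0.16294096 0.006     ]
408 66 0.006 [0.48452233 0.15437632 0.006     ]
220 46 0.011 [0.38530892 0.16538377 0.011     ]
299 57 0.011 [0.42690103 0.15667486 0.011     ]
```

arm_command(motion=[[[0.03, -0.02, 0.5], [0, 0, 0], -1], [[0, 0, 0.57], [0, 0, 0], -1], [[0, 0, 0], [0, 0, 0], -1], [[0, 0, 0], [0, 0, 0], 1], [[0, 0, 0], [0, 0, 0], 1], [[0, 0, 0], [0, 0, 0], 1], [[0, 0, 0], [0, 0, 0], 1], [[0, 0, 0], [0, 0, 0], 1]])

```text
time: 4.4
ee_pos: [0.4362, 0.0433, 0.0202]
ee_rot: [[0.004, 1.0, 0.002], [1.0, -0.004, 0.0], [0.0, 0.002, -1.0]]
ft_force: [1.4, 0.5, 7.9]
opening: 0.0232
finger_force: 59.9
```

arm_command(motion=[[[0, 0, 0], [0, 0, 0], 1], [[0, 0, 0], [0, 0, 0], 1], [[0, 0, 0], [0, 0, 0], 1]])

```text
time: 4.7
ee_pos: [0.4363, 0.0433, 0.0202]
ee_rot: [[0.003, 1.0, 0.003], [1.0, -0.003, 0.0], [0.0, 0.003, -1.0]]
ft_force: [-0.1, -0.5, 5.7]
opening: 0.0228
finger_force: 59.6
```

arm_command(motion=[[[0, 0, -0.4], [0, 0, 0], 1], [[0, 0, -0.9], [0, 0, 0], 1], [[0, 0, -1], [0, 0, 0], 1], [[0.6, -0.1, -0.2], [0, 0, 0], 1], [[0.8, -0.1, 0], [0, 0, 0], 1], [[0.8, -0.1, 0], [0, 0, 0], 1], [[0.8, -0.1, 0], [0, 0, 0], 1], [[0.45, -0.02, 0], [0, 0, 0.7], 1]])

```text
time: 5.5
ee_pos: [0.414, 0.2183, 0.1437]
ee_rot: [[0.1, 0.995, -0.001], [0.995, -0.1, 0.001], [0.001, -0.001, -1.0]]
ft_force: [-0.1, 0.7, -0.7]
opening: 0.0225
finger_force: 58.8
```

arm_command(motion=[[[0, 0, 0], [0, 0, 0.74], 1], [[0, 0, 0], [0, 0, 0], 1], [[0, 0, 0], [0, 0, 0], 1]])

```text
time: 5.8
ee_pos: [0.4148, 0.2156, 0.1436]
ee_rot: [[0.201, 0.98, -0.0], [0.98, -0.201, -0.0], [-0.0, -0.0, -1.0]]
ft_force: [0.1, -0.9, -0.1]
opening: 0.0228
finger_force: 58.7
```

Run:
```python
from h import *
snap('wrist','w3.png');o=ctrl.observe();print(o['ee_pos'],o['opening'])
```

```text
[0.41491804 0.21546918 0.14365007] 0.022903577972166175
```

View pics/w3.png

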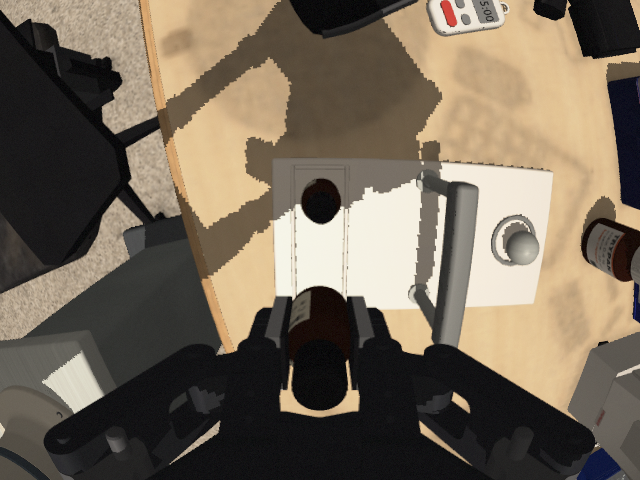

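Bottle_b is held, lined up with the strip (fence lines at columns 293 and 347, bottle at 320). Bottle_a's cap is at (321,200) and the strip's far fence at row 167.

Run:
```python
from h import *
a=np.radians(-11.7);R=np.array([[np.cos(a),-np.sin(a)],[np.sin(a),np.cos(a)]])
for u,v,z in [(321,200,.066),(321,200,.045),(320,167,.011),(274,159,.006),(551,172,.006),(533,303,.006),(294,240,.011),(347,240,.011)]:
    p=px2w('w3.png',u,v,z,True); print(u,v,p, 'in row',R.T@(p[:2]-[.4154,.2157]))
```

```text
321 200 [0.42399824 0.25219829 0.066     ] in row [0.0010182  0.03748357]
321 200 [0.42341613 0.24889385 0.045     ] in row [0.00111829 0.03412974]
320 167 [0.4264993  0.26692251 0.011     ] in row [0.00048142 0.05240905]
274 159 [0.39522655 0.27918035 0.006     ] in row [-0.03262731  0.05807048]
551 172 [0.61417401 0.23320696 0.006     ] in row [0.19109385 0.05745206]
533 303 [0.59216183 0.11825629 0.006     ] in row [ 0.19284957 -0.05957405]
294 240 [0.3971157  0.21840812 0.011     ] in row [-0.01845357 -0.00105597]
347 240 [0.43532881 0.21062993 0.011     ] in row [ 0.0205429  -0.00092342]
```

arm_command(motion=[[[-0.01, 0.02, 0.7], [0, 0, 0], 1], [[0, 0, 0.8], [0, 0, 0], 1], [[0, 0, 0.5], [0, 0, 0], 1], [[0, 0, 0.2], [0, 0, 0], 1], [[0, 0, 0.1], [0, 0, 0], 1], [[0, 0, 0], [0, 0, 0], 1], [[0, 0, 0], [0, 0, 0], 1]])

```text
time: 6.55
ee_pos: [0.4169, 0.2154, 0.0305]
ee_rot: [[0.203, 0.979, 0.003], [0.979, -0.203, 0.001], [0.002, 0.002, -1.0]]
ft_force: [-0.1, 0.2, 0.1]
opening: 0.0226
finger_force: 58.7
```

arm_command(motion=[[[0, 0, 0.05], [0, 0, 0], 1], [[0, 0, 0], [0, 0, 0], 1]])

```text
time: 6.75
ee_pos: [0.4162, 0.2153, 0.027]
ee_rot: [[0.203, 0.979, 0.001], [0.979, -0.203, 0.001], [0.001, 0.001, -1.0]]
ft_force: [0.0, 0.9, -0.2]
opening: 0.0229
finger_force: 58.7
```

arm_command(motion=[[[0, 0, 0.01], [0, 0, 0], 1], [[0, 0, 0], [0, 0, 0], 0.3], [[0, 0, 0], [0, 0, 0], 0], [[0, 0, 0], [0, 0, 0], -0.5], [[0, 0, 0], [0, 0, 0], -1], [[0, 0, 0], [0, 0, 0], -1], [[0, 0, -0.3], [0, 0, 0], -1], [[0, 0, -0.8], [0, 0, 0], -1]])

```text
time: 7.55
ee_pos: [0.4136, 0.2142, 0.0782]
ee_rot: [[0.203, 0.979, -0.007], [0.979, -0.203, -0.003], [-0.004, -0.006, -1.0]]
ft_force: [0.1, -0.2, 1.3]
opening: 0.0855
finger_force: 0.0
```

arm_command(motion=[[[0, 0, -1], [0, 0, 0], -1], [[0, 0, -0.2], [0, 0, -0.7], -1], [[0, 0, 0], [0, 0, -0.74], -1], [[-0.8, 0.2, 0], [0, 0, 0], -1], [[-0.8, 0.2, 0], [0, 0, 0], -1], [[-0.8, 0.2, 0], [0, 0, 0], -1], [[-0.8, 0.2, 0], [0, 0, 0], -1], [[-0.8, 0.2, 0], [0, 0, 0], -1]])

```text
time: 8.35
ee_pos: [0.4655, 0.0133, 0.1424]
ee_rot: [[0.003, 1.0, 0.002], [1.0, -0.003, -0.0], [-0.0, 0.002, -1.0]]
ft_force: [1.2, 0.4, -0.3]
opening: 0.0854
finger_force: 0.0
```

arm_command(motion=[[[-0.6, 0, 0], [0, 0, 0], -1], [[-0.5, 0, 0.5], [0, 0, 0], -1], [[0, 0, 0.7], [0, 0, 0], -1], [[0, 0, 0], [0, 0, 0], -1], [[0, 0, 0], [0, 0, 0], -1]])

```text
time: 8.85
ee_pos: [0.4648, -0.0399, 0.0817]
ee_rot: [[0.004, 1.0, -0.0], [1.0, -0.004, 0.0], [0.0, -0.0, -1.0]]
ft_force: [0.7, 0.3, 0.1]
opening: 0.0853
finger_force: 0.0
```

Run:
```python
from h import *
snap('wrist','w4.png');snap('top','top2.png');o=ctrl.observe();print(o['ee_pos'],o['ee_rot'][:2,0])
```

```text
[ 0.46601683 -0.03971948  0.08335982] [0.00262158 0.99999646]
```

View pics/w4.png

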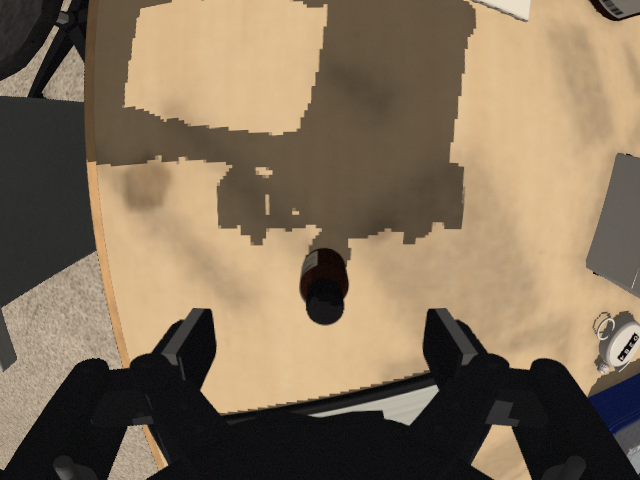

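Bottle_c's cap is at (325,304), centred between the fingers, as bottle_b's was, so I'll descend and grip.

arm_command(motion=[[[-0.02, 0.03, 0.5], [0, 0, 0], -1], [[0, 0, 0.75], [0, 0, 0], -1], [[0, 0, 0], [0, 0, 0], -1], [[0, 0, 0], [0, 0, 0], 1], [[0, 0, 0], [0, 0, 0], 1], [[0, 0, 0], [0, 0, 0], 1], [[0, 0, 0], [0, 0, 0], 1], [[0, 0, 0], [0, 0, 0], 1]])

```text
time: 9.75
ee_pos: [0.4675, -0.0412, 0.02]
ee_rot: [[0.004, 1.0, 0.003], [1.0, -0.004, -0.0], [-0.0, 0.003, -1.0]]
ft_force: [-0.6, 0.6, 8.9]
opening: 0.0228
finger_force: 60.3
```

arm_command(motion=[[[0, 0, 0], [0, 0, 0], 1], [[0, 0, 0], [0, 0, 0], 1], [[0, 0, 0], [0, 0, 0], 1]])

```text
time: 10.05
ee_pos: [0.4675, -0.0412, 0.02]
ee_rot: [[0.004, 1.0, 0.003], [1.0, -0.004, -0.0], [-0.0, 0.003, -1.0]]
ft_force: [0.8, 0.3, 5.9]
opening: 0.0229
finger_force: 59.9
```

Run:
```python
from h import *
im=cv2.imread('pics/top2.png')[215:325,180:310]
cv2.imwrite('pics/c2.png',cv2.resize(im,None,fx=5,fy=5,interpolation=cv2.INTER_CUBIC))
```

```text
(no output)
```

View pics/c2.png

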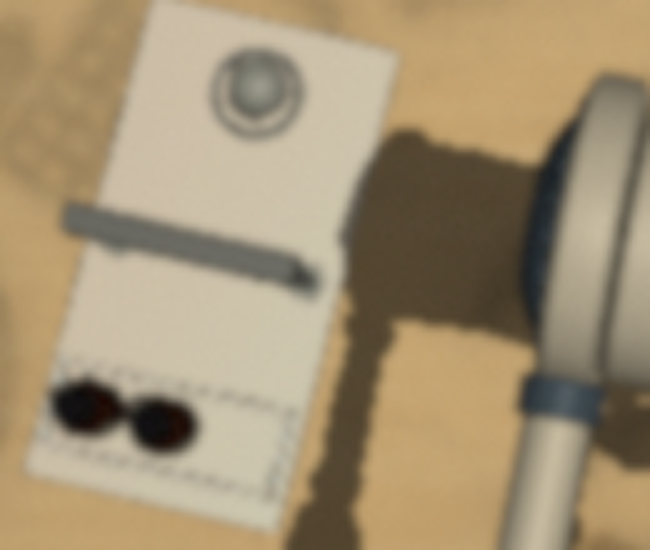

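Bottle_b stands in the strip next to bottle_a, and the ball is in its pocket. Next I'll carry bottle_c to the y = -34 mm slot.

arm_command(motion=[[[0, 0, -0.4], [0, 0, 0], 1], [[0, 0, -0.9], [0, 0, 0], 1], [[0, 0, -1], [0, 0, 0], 1], [[0.65, -0.17, -0.2], [0, 0, 0], 1], [[0.8, -0.25, 0], [0, 0, 0], 1], [[0.8, -0.25, 0], [0, 0, 0], 1], [[0.8, -0.25, 0], [0, 0, 0], 1], [[0.8, -0.25, 0], [0, 0, 0], 1]])

```text
time: 10.85
ee_pos: [0.4078, 0.153, 0.1436]
ee_rot: [[0.004, 1.0, 0.001], [1.0, -0.004, 0.0], [0.0, 0.001, -1.0]]
ft_force: [-0.2, 0.5, 0.1]
opening: 0.023
finger_force: 59.1
```

arm_command(motion=[[[0.6, 0, 0], [0, 0, 0.7], 1], [[0, 0, 0], [0, 0, 0.74], 1], [[0, 0, 0], [0, 0, 0], 1], [[0, 0, 0], [0, 0, 0], 1], [[0, 0, 0], [0, 0, 0], 1]])

```text
time: 11.35
ee_pos: [0.4088, 0.1811, 0.1433]
ee_rot: [[0.202, 0.979, 0.0], [0.979, -0.202, -0.0], [-0.0, 0.0, -1.0]]
ft_force: [-0.0, 1.2, -1.4]
opening: 0.0228
finger_force: 59.1
```

arm_command(motion=[[[0, 0.01, 0.7], [0, 0, 0], 1], [[0, 0, 0.8], [0, 0, 0], 1], [[0, 0, 0.5], [0, 0, 0], 1], [[0, 0, 0.2], [0, 0, 0], 1], [[0, 0, 0.11], [0, 0, 0], 1], [[0, 0, 0], [0, 0, 0], 1], [[0, 0, 0], [0, 0, 0], 1]])

```text
time: 12.05
ee_pos: [0.4102, 0.1818, 0.0295]
ee_rot: [[0.203, 0.979, 0.002], [0.979, -0.203, 0.001], [0.001, 0.002, -1.0]]
ft_force: [0.3, 0.3, 1.1]
opening: 0.023
finger_force: 59.0
```

arm_command(motion=[[[0, 0, 0.04], [0, 0, 0], 1], [[0, 0, 0.02], [0, 0, 0], 1], [[0, 0, 0], [0, 0, 0], 1]])

```text
time: 12.35
ee_pos: [0.4099, 0.1818, 0.026]
ee_rot: [[0.203, 0.979, 0.002], [0.979, -0.203, 0.001], [0.001, 0.002, -1.0]]
ft_force: [-0.5, -0.0, 4.5]
opening: 0.0227
finger_force: 59.5
```

arm_command(motion=[[[0, 0, 0], [0, 0, 0], 0.3], [[0, 0, 0], [0, 0, 0], 0], [[0, 0, 0], [0, 0, 0], -0.5], [[0, 0, 0], [0, 0, 0], -1], [[0, 0, 0], [0, 0, 0], -1], [[0, 0, -0.3], [0, 0, 0], -1], [[0, 0, -0.9], [0, 0, 0], -1], [[0, 0, -1], [0, 0, 0], -1]])

```text
time: 13.15
ee_pos: [0.4081, 0.1812, 0.1355]
ee_rot: [[0.203, 0.979, -0.003], [0.979, -0.203, -0.001], [-0.002, -0.003, -1.0]]
ft_force: [0.7, 0.0, 0.9]
opening: 0.0852
finger_force: 0.0
```

arm_command(motion=[[[0.2, 0.5, -0.5], [0, 0, 0], -0.4], [[0.27, 0.6, 0], [0, 0, 0], -0.4], [[0.2, 0.5, 0], [0, 0, 0], -0.4], [[0, 0, 0], [0, 0, 0], -0.4], [[0, 0, 0], [0, 0, 0], -0.4]])

```text
time: 13.65
ee_pos: [0.4942, 0.198, 0.1602]
ee_rot: [[0.203, 0.979, -0.001], [0.979, -0.203, -0.0], [-0.0, -0.001, -1.0]]
ft_force: [0.1, -0.6, 0.5]
opening: 0.0599
finger_force: 0.0
```

Run:
```python
from h import *
snap('wrist','w5.png');o=ctrl.observe();print(o['ee_pos'],o['ee_rot'],o['opening'])
```

```text
[0.49380567 0.19803313 0.16018916] [[ 2.03200690e-01  9.79136976e-01 -5.12633618e-04]
 [ 9.79137094e-01 -2.03200751e-01 -7.01749773e-05]
 [-1.72878451e-04 -4.87678987e-04 -9.99999866e-01]] 0.05990865237735948
```

View pics/w5.png

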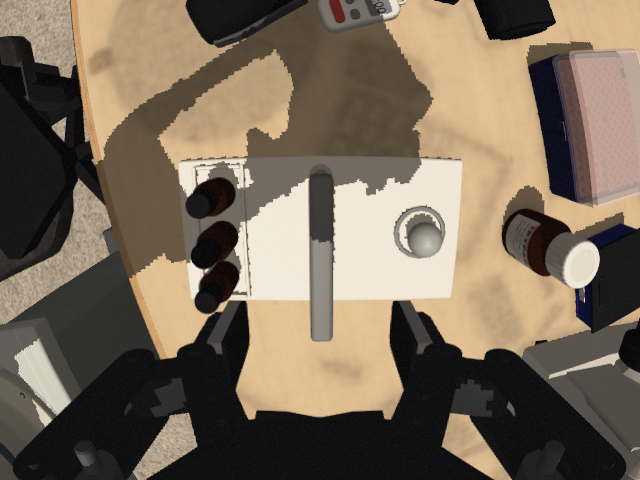

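All three bottles stand in the row. The bar lies at column 321, centred between the fingers, with its ends at rows about 172 and 340.

Run:
```python
from h import *
a=px2w('w5.png',320.5,174,.088,True);b=px2w('w5.png',321.5,341,.088,True);print(a,b,(a+b)/2,np.linalg.norm(a-b))
```

```text
[0.50623591 0.24960883 0.088     ] [0.48609504 0.14854966 0.088     ] [0.49616547 0.19907925 0.088     ] 0.10304663719406712
```

arm_command(motion=[[[0.02, 0.04, 0.6], [0, 0, 0], -0.4], [[0, 0, 0.7], [0, 0, 0], -0.4], [[0, 0, 0.5], [0, 0, 0], -0.4], [[0, 0, 0], [0, 0, 0], -0.4], [[0, 0, 0], [0, 0, 0], 0], [[0, 0, 0], [0, 0, 0], 0.4], [[0, 0, 0], [0, 0, 0], 0.7], [[0, 0, 0], [0, 0, 0], 1]])

```text
time: 14.5
ee_pos: [0.4972, 0.1992, 0.0723]
ee_rot: [[0.203, 0.979, 0.003], [0.979, -0.203, 0.001], [0.002, 0.002, -1.0]]
ft_force: [-1.8, 0.1, 6.4]
opening: 0.013
finger_force: 61.1
```

arm_command(motion=[[[0, 0, 0], [0, 0, 0], 1], [[0, 0, 0], [0, 0, 0], 1], [[0, 0, 0], [0, 0, 0], 1], [[0, 0, 0], [0, 0, 0], 1]])

```text
time: 14.9
ee_pos: [0.4972, 0.1992, 0.0723]
ee_rot: [[0.203, 0.979, 0.003], [0.979, -0.203, 0.001], [0.002, 0.002, -1.0]]
ft_force: [-2.0, 0.6, 6.5]
opening: 0.0129
finger_force: 61.0
```

arm_command(motion=[[[0, 0, -0.03], [0, 0, 0], 1], [[0, 0, -0.06], [0, 0, 0], 1], [[0, 0, -0.1], [0, 0, 0], 1], [[0, 0, -0.15], [0, 0, 0], 1], [[0, 0, -0.2], [0, 0, 0], 1], [[0, 0, -0.2], [0, 0, 0], 1], [[0, 0, -0.2], [0, 0, 0], 1], [[0, 0, -0.2], [0, 0, 0], 1]])

```text
time: 15.7
ee_pos: [0.4966, 0.1987, 0.128]
ee_rot: [[0.203, 0.979, 0.001], [0.979, -0.203, 0.0], [0.0, 0.001, -1.0]]
ft_force: [0.9, -0.4, -5.5]
opening: 0.0127
finger_force: 59.2
```

arm_command(motion=[[[0, 0, -0.2], [0, 0, 0], 1], [[0, 0, -0.2], [0, 0, 0], 1], [[0, 0, -0.2], [0, 0, 0], 1], [[0, 0, -0.17], [0, 0, 0], 1], [[0, 0, -0.12], [0, 0, 0], 1], [[0, 0, -0.07], [0, 0, 0], 1], [[0, 0, 0], [0, 0, 0], 1], [[0, 0, 0], [0, 0, 0], 1]])

```text
time: 16.5
ee_pos: [0.4963, 0.1986, 0.1744]
ee_rot: [[0.203, 0.979, -0.001], [0.979, -0.203, -0.0], [-0.0, -0.001, -1.0]]
ft_force: [-0.5, -1.0, -5.6]
opening: 0.0132
finger_force: 59.2
```

Run:
```python
from h import *
snap('wrist','w6.png');o=ctrl.observe();print(o['ee_pos'],o['ft_force'],o['moment'],o['finger_force'])
```

```text
[0.49625112 0.19861337 0.17417024] [-0.35410967  0.59992512 -5.58442552] [ 0.03113922  0.01759676 -0.02747017] 59.21707034111023
```

View pics/w6.png

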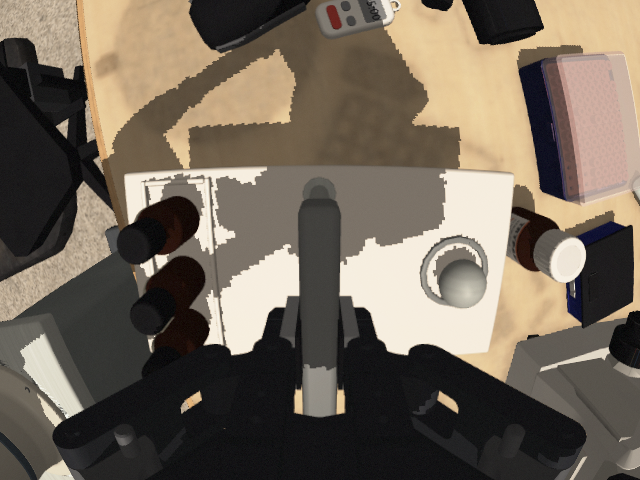

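The loaded tray hangs level, with the ball in its ring and the bottles upright. I'll back off to x ≈ 0.44, square up, then traverse.

arm_command(motion=[[[0, -0.05, 0], [0, 0, 0], 1], [[0, -0.1, 0], [0, 0, 0], 1], [[0, -0.15, 0], [0, 0, -0.06], 1], [[0, -0.18, 0], [0, 0, -0.12], 1], [[0, -0.18, 0], [0, 0, -0.18], 1], [[0, -0.18, 0], [0, 0, -0.2], 1], [[0, -0.15, 0], [0, 0, -0.2], 1], [[0, -0.1, 0], [0, 0, -0.2], 1]])

```text
time: 17.35
ee_pos: [0.442, 0.2081, 0.1749]
ee_rot: [[0.068, 0.998, 0.0], [0.998, -0.068, 0.0], [0.0, 0.0, -1.0]]
ft_force: [0.2, -0.8, -5.6]
opening: 0.0132
finger_force: 59.2
```

arm_command(motion=[[[-0.04, -0.04, 0], [0, 0, -0.2], 1], [[-0.1, 0, 0], [0, 0, -0.16], 1], [[-0.16, 0, 0], [0, 0, -0.1], 1], [[-0.22, 0, 0], [0, 0, -0.04], 1], [[-0.28, 0, 0], [0, 0, 0], 1], [[-0.32, 0, 0], [0, 0, 0], 1], [[-0.35, 0, 0], [0, 0, 0], 1], [[-0.35, 0, 0], [0, 0, 0], 1]])

```text
time: 18.15
ee_pos: [0.4401, 0.1154, 0.1748]
ee_rot: [[0.002, 1.0, 0.0], [1.0, -0.002, -0.0], [-0.0, 0.0, -1.0]]
ft_force: [0.4, -0.3, -5.9]
opening: 0.0128
finger_force: 59.2
```

arm_command(motion=[[[-0.35, 0, 0], [0, 0, 0], 1], [[-0.35, 0, 0], [0, 0, 0], 1], [[-0.35, 0, 0], [0, 0, 0], 1], [[-0.35, 0, 0], [0, 0, 0], 1], [[-0.35, 0, 0], [0, 0, 0], 1], [[-0.35, 0, 0], [0, 0, 0], 1], [[-0.35, 0, 0], [0, 0, 0], 1], [[-0.35, 0, 0], [0, 0, 0], 1]])

```text
time: 18.95
ee_pos: [0.4397, -0.0247, 0.1749]
ee_rot: [[0.002, 1.0, 0.0], [1.0, -0.002, -0.0], [-0.0, 0.0, -1.0]]
ft_force: [-0.3, 0.3, -5.3]
opening: 0.0131
finger_force: 59.2
```

arm_command(motion=[[[-0.35, 0, 0], [0, 0, 0], 1], [[-0.35, 0, 0], [0, 0, 0], 1], [[-0.35, 0, 0], [0, 0, 0], 1], [[-0.35, 0, 0], [0, 0, 0], 1], [[-0.35, 0, 0], [0, 0, 0], 1], [[-0.35, 0, 0], [0, 0, 0], 1], [[-0.35, 0, 0], [0, 0, 0], 1], [[-0.32, 0.02, 0], [0, 0, 0], 1]])

```text
time: 19.75
ee_pos: [0.4402, -0.1632, 0.1748]
ee_rot: [[0.002, 1.0, -0.0], [1.0, -0.002, -0.0], [-0.0, -0.0, -1.0]]
ft_force: [0.6, 0.4, -5.9]
opening: 0.0131
finger_force: 59.2
```

arm_command(motion=[[[-0.28, 0.06, 0], [0, 0, 0], 1], [[-0.24, 0.1, 0], [0, 0, 0], 1], [[-0.2, 0.15, 0], [0, 0, 0], 1], [[-0.14, 0.18, 0], [0, 0, 0], 1], [[-0.1, 0.18, 0], [0, 0, 0], 1], [[-0.05, 0.15, 0], [0, 0, 0], 1], [[0, 0.1, 0], [0, 0, 0], 1], [[0, 0.05, 0], [0, 0, 0], 1]])

```text
time: 20.55
ee_pos: [0.49, -0.2116, 0.1746]
ee_rot: [[0.0, 1.0, -0.0], [1.0, -0.0, 0.0], [0.0, -0.0, -1.0]]
ft_force: [-0.1, -0.9, -5.1]
opening: 0.0133
finger_force: 59.2
```

arm_command(motion=[[[0, 0, 0], [0, 0, 0], 1], [[0, 0, 0], [0, 0, 0], 1], [[0, 0, 0], [0, 0, 0], 1]])

```text
time: 20.85
ee_pos: [0.4892, -0.2118, 0.1749]
ee_rot: [[0.001, 1.0, 0.0], [1.0, -0.001, -0.0], [-0.0, 0.0, -1.0]]
ft_force: [-0.1, -0.2, -5.3]
opening: 0.0128
finger_force: 59.2
```

Run:
```python
from h import *
snap('scene','s2.png');snap('wrist','w7.png');o=ctrl.observe();print(o['ee_pos'],o['ft_force'])
a=cv2.imread('pics/s2.png')[180:330,270:470];b=cv2.imread('pics/w7.png')
cv2.imwrite('pics/fin.png',np.hstack([cv2.resize(a,(400,300),interpolation=cv2.INTER_CUBIC),cv2.resize(b,(400,300))]))
```

```text
[ 0.48925612 -0.21189758  0.17492645] [-0.15715936  0.25074813 -5.85994315]
```

View pics/fin.png

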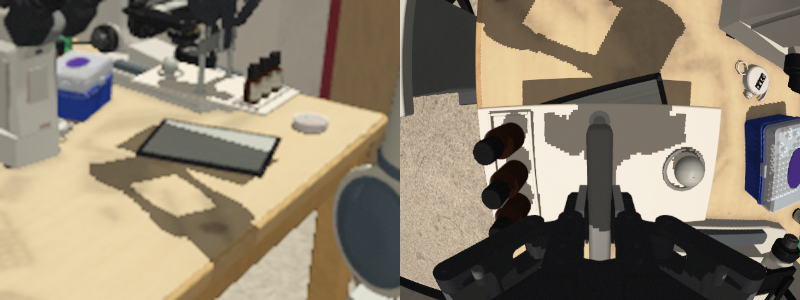

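The tray is level over the mirror, with the three bottles upright in the left half of the picture and the ball in its ring in the right half. It's 3–4 mm off centre, with its underside about 10 cm above the table.

```bash
python3 -c "
from plant import ctrl
print(ctrl.sign_off())"
```

```text
the job is handed in; nothing more can be done
None
```

The job is handed in: by my last pictures and readings, the tray is held level and still about 10 cm above the table and 3–4 mm off the mirror's centre, with all three bottles upright in their row and the ball in its pocket; the sign-off returned no verdict.

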